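# Lock the chip stage with the cranked spring pin

### The arm

A 6-joint arm with a two-finger parallel gripper is mounted at the origin on the work surface. World frame = base frame: x ahead of the robot, y to its left, z up, the work surface at z = 0. Lengths are in m, angles in rad, forces in N, time in s.
With the tool pointing down it reaches from about 0.375 to 0.975 m from the base axis. Payload 3.8 kg.
Tool frame: the origin (TCP) lies at the very end of the fingers, on their centre line; the grasp point (between the pads) lies 19 mm behind it (bot.grip_point_offset is the distance from the TCP to the grasp point, in m); z points along the fingers, x is the direction in which the jaws open and shut, and the axes are right-handed (so a half turn about z gives the same grasp; the last joint's range is limited). The gripper opens to 85 mm and grips with 20 to 120 N. Pads are 22 mm wide; open, the fingers measure 114 mm over their backs; the gripper's body (76 mm by 85 mm) begins 54 mm behind the grasp point. The pads swing forward as they close: fully open they stand 13 mm farther back than shut.
Start: joints at [-1.357, 0.264, 1.604, -0, 1.274, -0.037], TCP at [0.168, -0.654, 0.231] pointing down, gripper open.
Joint ranges: [-2.63, 2.63], [-0.94, 2.18], [0.31, 2.57], [-1.31, 4.45], [0, 2.66], [-2.55, 2.55]. Speed limits (rad/s): [2.57, 2.57, 3.14, 3.14, 3.14, 3.14].

### API

Orientations are given as a rotation vector (axis times angle).
In Python, from workcell import bot, read_camera gives the robot as it stands.
- The arm moves only by the tool arm_command, never from a script. Its argument "rows" is a list of rows, each an object with "delta_rot": the turn, a rotation vector about the tool's x, y, z in rad, a list of three; "xyz": the shift along the tool's x, y, z in m, a list of three; "gripper": the finger opening in m, from 0 to 0.0854. A call has 1 to 12 rows; each row shifts and turns the commanded pose from where the row before left it, along the tool's axes as they then stand; what a row does not reach is not made up. A row lasts 1/10 s, in which the tool goes at most 50 mm and 8.59 degrees, less where a joint would pass 70% of its speed; a pose out of reach is approached as far as the arm can. A call is refused whole if a number of a shift passes 0.05 or a number of a turn 0.15, either way. A call with a gripper value outside its range is refused whole. The fingers move at their own pace and stop on an object; "force" is the grip in N (left out, the last holds). Time passes only in rows, so rows that do not move let the fingers close. It gives the time, the measured TCP pose, the force and the opening at its end, in the units of the state.
- bot.read_state(): the state, without advancing time (a new reading comes with each control period).
- read_camera(name): name is "scene" or "top" or "wrist"; returns a dict with "pixels" (400x640x3 uint8, red, green, blue), "range_z" (400x640 float32, m along the optical axis (not along the pixel's ray), 0 where there is no reading), "intrinsics" (3x3 intrinsics, pixels), "camera_from_world" (4x4, takes a point from world to camera coordinates). Camera axes: x right, y up, looking along -z (the intrinsics and any distortion apply to the point x, -y, -z); pixel columns grow to the right and rows downward; lengths in m; the calibration is good to about 2 mm. A picture is of the moment at which its call begins.
- bot.finish_job(): hands the job in, once; it reports no verdict.
The state is a dict: "time": time; "q": joint angles; "joint_vel": joint speeds; "joint_torque": joint torques, N m; "tool_pos": TCP position; "tcp_rot": TCP orientation; "wrist_force": force on the tool from outside, world axes, zero at the start; "torque": the same for the moment, N m; "width": opening from 0.0 (shut) to 1.0 (fully open).
Only numpy, scipy, OpenCV 4.12 (cv2) and the standard library are available. Lean on these libraries where they do the work, as an engineer would, in place of code of your own. Each camera call takes 0.05 s, during which the arm holds its last target.

### The job

Lock the microscope's chip stage for transport: take the cranked spring pin out of its parking block, reach its nose in under the hood of the grey stage housing and slide the nose lightly along the hidden stage plate until it drops into the lock hole. Then lower the pin fully home, so that its foot sits flat on the ledge in front of the hood, and let go of it. Feel for the hole gently, never force the pin or the gripper against the housing or the stage, and leave the bottle, the beaker and the vial where they are.

Things in the scene. Friction and masses are not known exactly. Their poses are not given: they have to be found in the camera images.
- lockpin: Loose aluminium L-shaped lock pin, 0.12-0.19 kg. Origin: foot's underside, below mid-handle; z up, x from handle towards pin. Foot 4 mm thick, 30 wide, x -18 to +30 mm. A bar (12 mm wide, z 6 to 16) runs to x = 80, where a dark sleeve (18 mm dia., z 3 to 17) holds the upright steel pin. At the start it stands in the parking block, foot on its top, handle over the block's x = -40 mm.
- grip (a point): Middle of the lock pin's upright flat handle, at (0, 0, 66) mm in its frame. The handle is 26 mm along x, 12 mm along y (pinch it across these 12 mm), from the foot up to z = 85 mm.
- nose (a point): Lower end of the lock pin's 8 mm round-ended steel pin when sprung out: (80, 0, -12) mm in its frame; spring travel is not shown. It gives way upward up to 9 mm, at 0.6 N plus 0.3 N/mm: sliding on the plate with the foot 4 to 8 mm above ledge height it presses with 2 to 3 N. When it drops into the hole that force vanishes and the hole's wall blocks sideways travel.
- park: Fixed aluminium parking block, 140 (x) by 50 (y) by 30 mm high, origin at the centre of its underside. A 13 mm hole, 18 mm deep, opens in its top at x = +40 mm; the lock pin's pin stands in it. To take it out lift it straight up by more than 12 mm.
- dock: Fixed grey stage housing, 220 mm wide (y), 78 high, x -115 to +45 mm. Origin: on its underside below the middle of the hole line; z up. Its hood opens to -x: roof from x = -48 mm back, underside z = 72; inner side faces y = -55 and +55, back face x = 25 mm. Pin home: lock pin origin at z = 30, x = -80 mm, both x axes parallel.
- ledge (a point): Centre of the flat ledge in front of the hood, at (-80, 0, 30) mm in the housing's frame; the ledge runs from x = -115 to -25 mm (hood above x = -48) over the full width, top at z = 30 mm. The pin's foot rests here when home.
- plate_mid (a point): Middle of the hole line on top of the steel stage plate under the hood: (0, 0, 30) mm in the housing's frame. The plate is level with the ledge, x -25 to +25 mm. Its only opening is the upright lock hole, 13 mm dia., 22 deep, on x = 0 but anywhere from y = -29 to +29 mm, not shown and out of sight. The stage's drive holds it where it was left, against up to 40 N.
- reagent: Bystander: loose amber bottle, 54 mm diameter, 115 mm tall, origin under its centre.
- beaker: Bystander: loose white beaker, 70 mm across, 80 mm tall, origin under its centre.
- vial: Bystander: loose small jar with a black cap, 40 mm diameter, 60 mm tall, origin under its centre.
Things that resemble listed ones, but are neither listed nor needed, are in the scene too. What is shaped like the lockpin but turquoise or yellow is not meant. Leave any pink look-alike of the park alone.

How it is judged:
On the way:
1. the lock pin has been lifted out of its parking block (height (world z) of lockpin above 0.044 m and horizontal distance between lockpin and park above 0.07 m), for 0.1 s.
At the end, for the whole second after the job is handed in: The lock pin, released and at rest, stands in the lock hole under the hood: nose within 6 mm of the hole line, within 36 mm of its middle and at least 9.5 mm below the plate's top, foot within 2.5 mm of ledge height, upright within 0.04 rad (x of nose in the frame of dock between -0.006 and 0.006 m and y of nose in the frame of dock between -0.036 and 0.036 m and z of nose in the frame of dock between 0.014 and 0.0205 m and z of lockpin in the frame of dock between 0.027 and 0.0325 m and angle between lockpin's own z axis and vertical below 0.04 rad and linear speed of lockpin below 0.01 m/s and contact force between the fingers and lockpin below 0.1 N); the robot touches nothing.
It fails at once if the lock pin is pressed against the housing or the stage with more than 30 N (contact force between lockpin and dock above 30 N).
It fails at once if the robot pushes the housing with more than 20 N (contact force between any of the fingers, the arm and dock above 20 N).
It fails at once if the reagent is moved by more than 15 mm (distance of reagent from where it was at the start of the episode above 0.015 m).
It fails at once if the beaker is moved by more than 15 mm (distance of beaker from where it was at the start of the episode above 0.015 m).
It fails at once if the vial is moved by more than 15 mm (distance of vial from where it was at the start of the episode above 0.015 m).
It also fails if it takes over 69 s, if anything falls off the work surface, if the arm or the gripper's body presses on something with over 40 N, if the wrist force passes 120 N, or if a joint passes its speed limit or range.

## Working session

There is one attempt and no reset: what is moved stays moved. The work goes in short steps, Python scripts to look and compute and a tool call to move; the robot and the scene stay as the last step left them, time stands still between calls to the robot, and variables do not carry over. Pictures are saved under pics/ and viewed, and the job is handed in when it is done.

Besides the shell and the picture viewer there is one more tool, called after "Emit:" as a command line: name --argument value ..., lists and objects as JSON in quotes. arm_command: Moves the arm, as the interface text tells. Its arguments: {"type":"object","properties":{"rows":{"type":"array","items":{"type":"object","properties":{"delta_rot":{"type":"array","items":{"type":"number"}},"xyz":{"type":"array","items":{"type":"number"}},"gripper":{"type":"number"}}}},"force":{"type":"number"}},"required":["rows"]}

```bash
mkdir -p pics; ls
cat > h.py <<'E'
import numpy as np, cv2
from workcell import bot, read_camera
def snap(n,f):
    c=read_camera(n); np.savez(''+f+'.npz',**c); cv2.imwrite('pics/'+f+'.png',c['pixels'][:,:,::-1]); return c
def load(f): return dict(np.load(''+f+'.npz'))
def world(c,u,v,z=None):
    """pixel -> world by depth, or by plane height z"""
    K=c['intrinsics'];M=np.linalg.inv(c['camera_from_world'])
    d=np.array([(u-K[0,2])/K[0,0],-(v-K[1,2])/K[1,1],-1.])
    if z is None:
        r=c['range_z'][int(round(v)),int(round(u))]; return M[:3,:3]@(d*r)+M[:3,3]
    w=M[:3,:3]@d; t=(z-M[2,3])/w[2]; return M[:3,3]+t*w
def cloud(c):
    K=c['intrinsics'];M=np.linalg.inv(c['camera_from_world'])
    v,u=np.mgrid[0:400,0:640]; r=c['range_z']
    P=np.stack([(u-K[0,2])/K[0,0]*r,-(v-K[1,2])/K[1,1]*r,-r],-1)
    W=P@M[:3,:3].T+M[:3,3]; W[r==0]=np.nan; return W
def crop(f,x0,y0,x1,y1,s,o):
    im=cv2.imread('pics/'+f+'.png')[y0:y1,x0:x1]; cv2.imwrite('pics/'+o+'.png',cv2.resize(im,None,fx=s,fy=s,interpolation=cv2.INTER_CUBIC))
E
python3 - <<'E'
from h import *
for n in ['scene','top','wrist']:
    c=snap(n,n+'0'); print(n,c.keys(),np.linalg.inv(c['camera_from_world'])[:3,3].round(3))
print(bot.read_state(), bot.grip_point_offset)
E
```

```text
pics
scene dict_keys(['pixels', 'range_z', 'intrinsics', 'camera_from_world']) [ 1.086 -0.298  1.229]
top dict_keys(['pixels', 'range_z', 'intrinsics', 'camera_from_world']) [0.353 0.014 1.093]
wrist dict_keys(['pixels', 'range_z', 'intrinsics', 'camera_from_world']) [ 0.249 -0.633  0.372]
{'time': 0.15, 'q': array([-1.35693118e+00,  2.64614863e-01,  1.60507009e+00, -1.40093323e-05,
        1.27372231e+00, -3.68741820e-02]), 'joint_vel': array([-0.00075614, -0.0034316 , -0.00320474, -0.00155535, -0.0007836 ,
       -0.0005434 ]), 'joint_torque': array([ 6.79892073e-04, -5.15906024e+01, -3.67959309e+01, -6.01870443e-05,
        8.02506111e-03, -7.99809072e-06]), 'tool_pos': array([ 0.16736873, -0.65332318,  0.23021933]), 'tcp_rot': array([-2.48087028e+00,  1.92552072e+00,  2.19846121e-03]), 'wrist_force': array([-0.52513311, -0.40043403, -0.43958751]), 'torque': array([ 0.02063496,  0.0234736 , -0.02303393]), 'width': 0.9989391806368834} 0.0187
```

View pics/scene0.png

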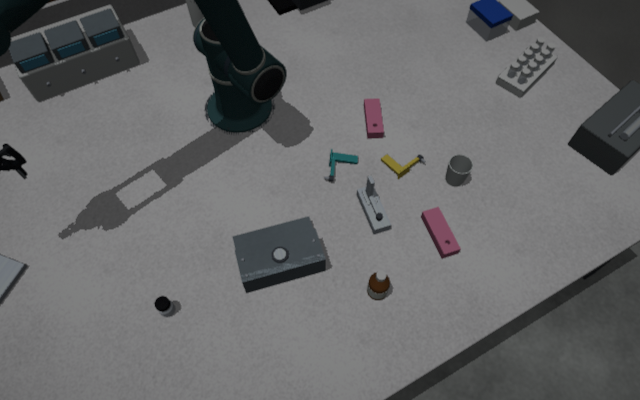

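View pics/top0.png

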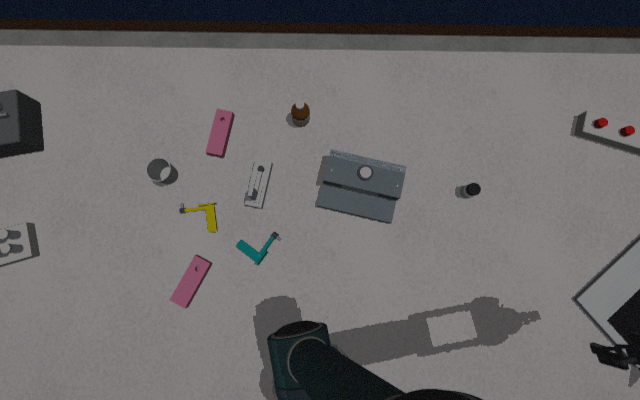

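View pics/wrist0.png

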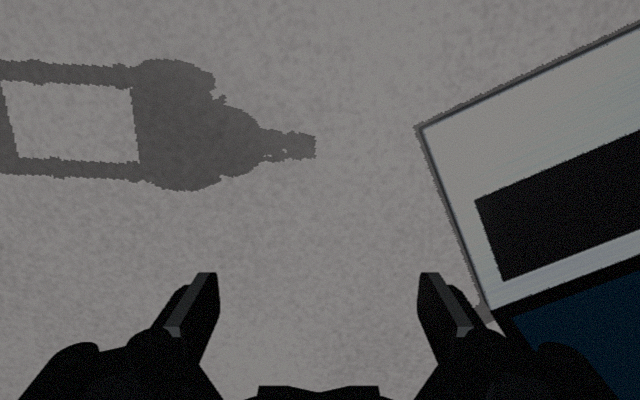

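Run:
```python
from h import *
crop('top0',230,130,430,250,4,'t1'); crop('scene0',220,160,400,300,4,'s1')
c=load('top0'); W=cloud(c)
for n,p in dict(handle=(250,196),sleeve=(262,169),dockc=(360,175),ledge=(355,205)).items(): print(n,W[p[1],p[0]].round(4))
np.set_printoptions(suppress=True,precision=4)
def obb(m,n):
    pts=W[m][:,:2].astype(np.float32); r=cv2.minAreaRect(pts); print(n,m.sum(),r, 'corners',cv2.boxPoints(r).tolist())
v,u=np.mgrid[0:400,0:640]
z=W[...,2]
box=(u>300)&(u<420)&(v>140)&(v<235)
obb(box&(abs(z-.078)<.005),'roof'); obb(box&(abs(z-.03)<.006),'ledge')
box=(u>235)&(u<280)&(v>150)&(v<215)
obb(box&(abs(z-.03)<.006),'park'); obb(box&(z>.06),'handle')
```

```text
handle [0.5009 0.178  0.1116]
sleeve [0.5907 0.1573 0.0454]
dockc [ 0.5689 -0.1227  0.0818]
ledge [ 0.4908 -0.1145  0.0296]
roof 2361 ((0.5752043724060059, -0.1368894875049591), (0.2204878032207489, 0.09462739527225494), 77.21654510498047) corners [[0.5046700835227966, -0.23393183946609497], [0.5969520211219788, -0.2548697590827942], [0.6457386612892151, -0.03984713554382324], [0.553456723690033, -0.018909215927124023]]
ledge 1849 ((0.5009786486625671, -0.12014388293027878), (0.22055156528949738, 0.07627875357866287), 77.07929992675781) corners [[0.439147025346756, -0.2190994918346405], [0.5134944319725037, -0.23615558445453644], [0.5628103017807007, -0.021188274025917053], [0.4884628653526306, -0.004132181406021118]]
park 586 ((0.5524673461914062, 0.17073653638362885), (0.051140885800123215, 0.140128031373024), 78.83599090576172) corners [[0.47877824306488037, 0.15921562910079956], [0.6162546873092651, 0.13208431005477905], [0.6261564493179321, 0.18225744366645813], [0.48868000507354736, 0.20938876271247864]]
handle 82 ((0.5135037899017334, 0.17779608070850372), (0.012618535198271275, 0.025611354038119316), 79.5013656616211) corners [[0.4997628629207611, 0.17392577230930328], [0.5249454379081726, 0.16925908625125885], [0.5272446870803833, 0.18166638910770416], [0.5020621418952942, 0.1863330751657486]]
```

View pics/t1.png

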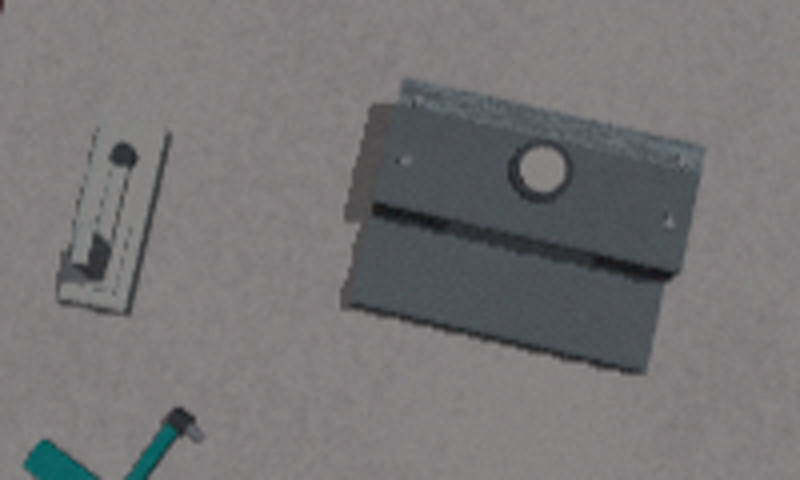

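View pics/s1.png

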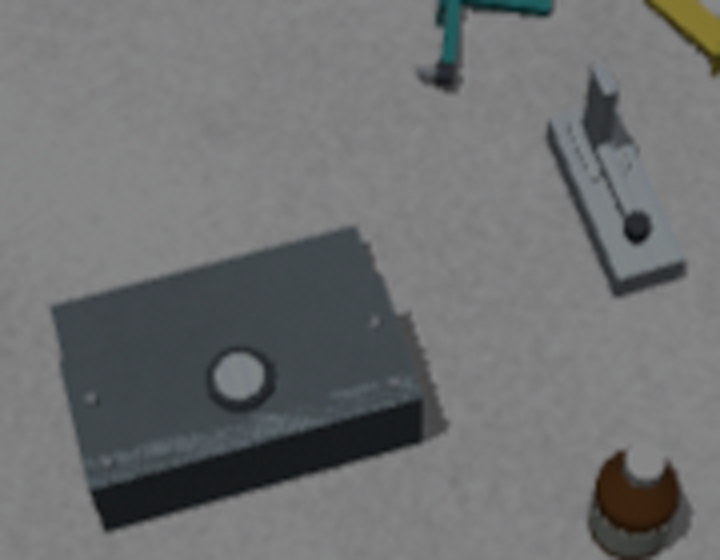

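```bash
cat >> h.py <<'E'
from scipy.spatial.transform import Rotation as R
def plan(pos,yaw_x,s=None):
    """total tool-frame shift (before any turn) and turn (tool z) to reach pos with tool x at world yaw (deg, mod 180)"""
    s=s or bot.read_state(); r=R.from_rotvec(s['tcp_rot']); m=r.as_matrix()
    y0=np.degrees(np.arctan2(m[1,0],m[0,0])); d=(yaw_x-y0+90)%180-90
    t=R.from_euler('z',y0+d,degrees=True).as_matrix()@np.diag([1,-1,-1])
    rv=(r.inv()*R.from_matrix(t)).as_rotvec()
    print('t',round(s['time'],2),'tcp',s['tool_pos'].round(4),'yaw',round(y0,2),'q',s['q'].round(2),'F',s['wrist_force'].round(2),'w',round(s['width'],3))
    print('shift(tool now)',(m.T@(np.array(pos)-s['tool_pos'])).round(4),'turn',rv.round(4),'shift(after turn)',(t.T@(np.array(pos)-s['tool_pos'])).round(4))
E
python3 - <<'E'
from h import *
plan([.5135,.178,.23],78.8)
W=cloud(load('top0')); print('sleeve etc',[W[v,u].round(4).tolist() for u,v in [(260,168),(261,168),(262,168),(261,169)]])
E
```

```text
t 0.15 tcp [ 0.1674 -0.6533  0.2302] yaw -75.63 q [-1.36  0.26  1.61 -0.    1.27 -0.04] F [-0.53 -0.4  -0.44] w 0.999
shift(tool now) [-0.7194 -0.5416  0.0016] turn [4.000e-04 1.800e-03 4.462e-01] shift(after turn) [-8.827e-01 -1.781e-01  2.000e-04]
sleeve etc [[0.5935, 0.1632, 0.0457], [0.5937, 0.1604, 0.0454], [0.5936, 0.1574, 0.0458], [0.5906, 0.1602, 0.0455]]
```

Emit:
arm_command --rows '[{"xyz": [-0.036,-0.027,0],"delta_rot": [0,0,0],"gripper": 0.085},{"xyz": [-0.036,-0.027,0],"delta_rot": [0,0,0],"gripper": 0.085},{"xyz": [-0.036,-0.027,0],"delta_rot": [0,0,0],"gripper": 0.085},{"xyz": [-0.036,-0.027,0],"delta_rot": [0,0,0],"gripper": 0.085},{"xyz": [-0.036,-0.027,0],"delta_rot": [0,0,0],"gripper": 0.085},{"xyz": [-0.036,-0.027,0],"delta_rot": [0,0,0],"gripper": 0.085},{"xyz": [-0.036,-0.027,0],"delta_rot": [0,0,0],"gripper": 0.085},{"xyz": [-0.036,-0.027,0],"delta_rot": [0,0,0],"gripper": 0.085},{"xyz": [-0.036,-0.027,0],"delta_rot": [0,0,0],"gripper": 0.085},{"xyz": [-0.036,-0.027,0],"delta_rot": [0,0,0],"gripper": 0.085},{"xyz": [-0.036,-0.027,0],"delta_rot": [0,0,0],"gripper": 0.085},{"xyz": [-0.036,-0.027,0],"delta_rot": [0,0,0],"gripper": 0.085}]'

```text
time: 1.35
tool_pos: [0.3743, -0.1532, 0.2313]
tcp_rot: [-2.481, 1.927, -0.001]
wrist_force: [0.3, -0.0, 0.2]
width: 0.996
```

Emit:
arm_command --rows '[{"xyz": [-0.036,-0.027,0],"delta_rot": [0,0,0],"gripper": 0.085},{"xyz": [-0.036,-0.027,0],"delta_rot": [0,0,0],"gripper": 0.085},{"xyz": [-0.036,-0.027,0],"delta_rot": [0,0,0],"gripper": 0.085},{"xyz": [-0.036,-0.027,0],"delta_rot": [0,0,0],"gripper": 0.085},{"xyz": [-0.036,-0.027,0],"delta_rot": [0,0,0],"gripper": 0.085},{"xyz": [-0.036,-0.027,0],"delta_rot": [0,0,0],"gripper": 0.085},{"xyz": [0,0,0],"delta_rot": [0,0,0.11],"gripper": 0.085},{"xyz": [0,0,0],"delta_rot": [0,0,0.11],"gripper": 0.085},{"xyz": [0,0,0],"delta_rot": [0,0,0.11],"gripper": 0.085},{"xyz": [0,0,0],"delta_rot": [0,0,0.11],"gripper": 0.085},{"xyz": [0,0,0],"delta_rot": [0,0,0],"gripper": 0.085}]'

```text
time: 2.45
tool_pos: [0.4772, 0.0945, 0.231]
tcp_rot: [2.001, -2.421, -0.0]
wrist_force: [-0.0, -0.4, -0.2]
width: 0.994
```

Run:
```python
from h import *
plan([.5135,.178,.23],78.8)
snap('wrist','w1')
```

```text
t 2.45 tcp [0.4772 0.0945 0.231 ] yaw -100.84 q [ 0.14 -0.1   1.99 -0.    1.25  1.9 ] F [-0.05 -0.42 -0.16] w 0.994
shift(tool now) [-0.0888 -0.0199  0.0009] turn [ 0.0006 -0.0002  0.0062] shift(after turn) [-0.0889 -0.0194  0.001 ]
```

View pics/w1.png

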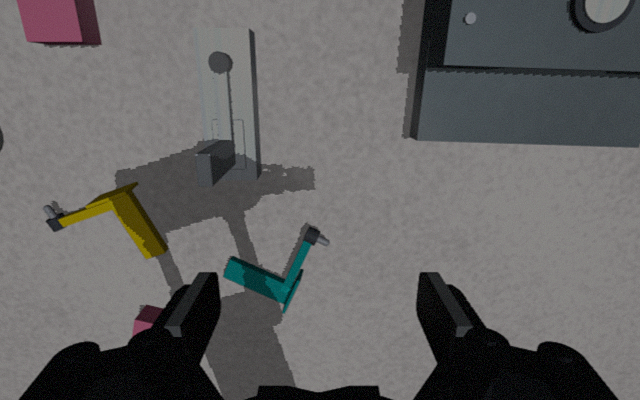

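Run:
```python
from h import *
np.set_printoptions(suppress=True,precision=4)
W=cloud(load('w1')); z=W[...,2]; v,u=np.mgrid[0:400,0:640]
def obb(m,n):
    r=cv2.minAreaRect(W[m][:,:2].astype(np.float32)); print(n,m.sum(),np.round(r[0],4),np.round(r[1],4),round(r[2],2),'zmed',np.median(z[m]).round(4))
b=(u>185)&(u<270)&(v>20)&(v<195)
obb(b&(z>.108)&(z<.120),'handletop'); obb(b&(abs(z-.0465)<.003)&(v<80),'sleeve'); obb(b&(abs(z-.030)<.003),'park')
L=(u>405)&(v<150)&(abs(z-.03)<.003); obb(L,'ledge')
# fit ledge front edge
pts=[W[np.where(L[:,c])[0].max(),c,:2] for c in range(430,635)]
l=cv2.fitLine(np.array(pts,np.float32),cv2.DIST_HUBER,0,1e-3,1e-3).ravel(); print('front edge',l,np.degrees(np.arctan2(l[1],l[0])))
```

```text
handletop 602 [0.5147 0.1751] [0.0123 0.0259] 78.94 zmed 0.1139
sleeve 466 [0.5905 0.16  ] [0.0178 0.0228] 79.07 zmed 0.046
park 5206 [0.553  0.1678] [0.0507 0.1402] 78.78 zmed 0.0292
ledge 16387 [ 0.5242 -0.1275] [0.2205 0.122 ] 77.25 zmed 0.0292
front edge [ 0.2199  0.9755  0.4644 -0.1183] 77.297066
```

Emit:
arm_command --rows '[{"xyz": [-0.0435,-0.01,0],"delta_rot": [0,0,0.003],"gripper": 0.085},{"xyz": [-0.0435,-0.01,0],"delta_rot": [0,0,0.002],"gripper": 0.085},{"xyz": [0,0,0.04],"delta_rot": [0,0,0],"gripper": 0.085},{"xyz": [0,0,0.04],"delta_rot": [0,0,0],"gripper": 0.085},{"xyz": [0,0,0],"delta_rot": [0,0,0],"gripper": 0.085},{"xyz": [0,0,0],"delta_rot": [0,0,0],"gripper": 0.085}]'

```text
time: 3.1
tool_pos: [0.5128, 0.1758, 0.1508]
tcp_rot: [1.996, -2.423, -0.002]
wrist_force: [-0.3, -0.4, 0.7]
width: 0.998
```

Run:
```python
from h import *
plan([.5143,.1765,.077],78.9)
snap('wrist','w2')
W=cloud(load('w2')); z=W[...,2]
m=(z>.105)&(z<.12)&(np.hypot(W[...,0]-.514,W[...,1]-.177)<.03)
r=cv2.minAreaRect(W[m][:,:2].astype(np.float32)); print(m.sum(),r)
```

```text
t 3.1 tcp [0.5128 0.1758 0.1508] yaw -101.06 q [ 0.28  0.08  1.97 -0.    1.09  2.05] F [-0.31 -0.43  0.65] w 0.998
shift(tool now) [-0.0011 -0.0015  0.0738] turn [ 0.0023 -0.0012  0.0008] shift(after turn) [-0.001  -0.0013  0.0738]
984 ((0.5147298574447632, 0.1754656285047531), (0.011520435102283955, 0.026920588687062263), 79.08353424072266)
```

View pics/w2.png

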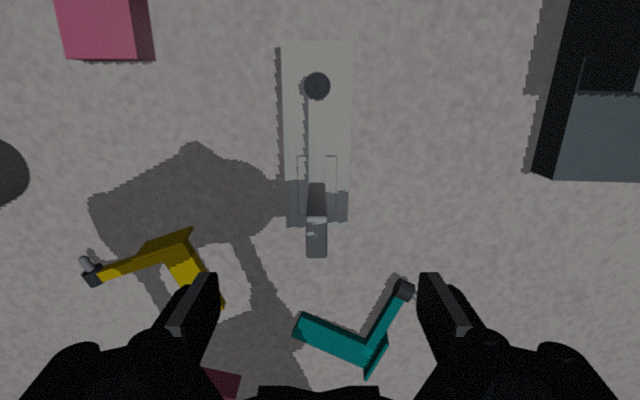

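Emit:
arm_command --rows '[{"xyz": [0,-0.0015,0.025],"delta_rot": [0,0,0],"gripper": 0.085},{"xyz": [0,0,0.025],"delta_rot": [0,0,0],"gripper": 0.085},{"xyz": [0,0,0.023],"delta_rot": [0,0,0],"gripper": 0.085},{"xyz": [0,0,0],"delta_rot": [0,0,0],"gripper": 0.085},{"xyz": [0,0,0],"delta_rot": [0,0,0],"gripper": 0.008},{"xyz": [0,0,0],"delta_rot": [0,0,0],"gripper": 0.008},{"xyz": [0,0,0],"delta_rot": [0,0,0],"gripper": 0.008},{"xyz": [0,0,0],"delta_rot": [0,0,0],"gripper": 0.008},{"xyz": [0,0,0],"delta_rot": [0,0,0],"gripper": 0.008},{"xyz": [0,0,0],"delta_rot": [0,0,0],"gripper": 0.008}]' --force 60

```text
time: 4.15
tool_pos: [0.5157, 0.1761, 0.0791]
tcp_rot: [-1.995, 2.425, -0.001]
wrist_force: [0.5, -0.0, 4.4]
width: 0.133
```

Run:
```python
from h import *
plan([.5143,.1765,.077],78.9)
snap('wrist','w3')
```

```text
t 4.15 tcp [0.5157 0.1761 0.0791] yaw -101.12 q [0.28 0.16 2.03 0.   0.95 2.05] F [ 0.45 -0.05  4.41] w 0.133
shift(tool now) [-0.0001  0.0015  0.0021] turn [-0.0013  0.0008 -0.0004] shift(after turn) [-0.0001  0.0015  0.0021]
```

View pics/w3.png

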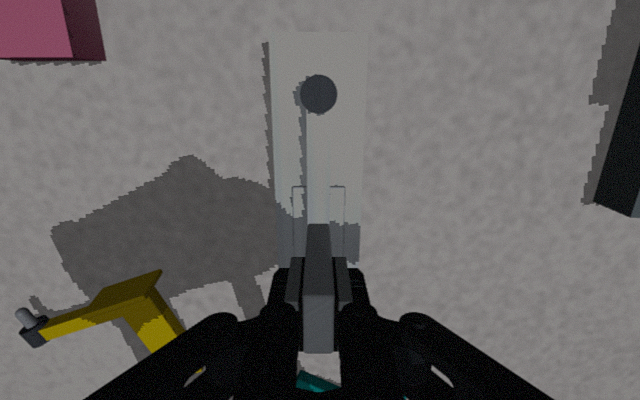

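Emit:
arm_command --rows '[{"xyz": [0,0,-0.005],"delta_rot": [0,0,0],"gripper": 0.008},{"xyz": [0,0,-0.01],"delta_rot": [0,0,0],"gripper": 0.008},{"xyz": [0,0,-0.02],"delta_rot": [0,0,0],"gripper": 0.008},{"xyz": [0,0,-0.03],"delta_rot": [0,0,0],"gripper": 0.008},{"xyz": [0,0,-0.02],"delta_rot": [0,0,0],"gripper": 0.008},{"xyz": [0,0,0],"delta_rot": [0,0,0],"gripper": 0.008},{"xyz": [0,0,0],"delta_rot": [0,0,0],"gripper": 0.008}]'

```text
time: 4.9
tool_pos: [0.5151, 0.1758, 0.1634]
tcp_rot: [-1.995, 2.426, -0.0]
wrist_force: [0.6, -0.7, -1.5]
width: 0.136
```

Run:
```python
from h import *
a=np.radians(-12.72); X=np.array([np.cos(a),np.sin(a)])
plan(list(np.array([.5763,-.138])-X*.12)+[.164],77.28)
print(bot.read_state()['torque'])
snap('wrist','w4'); snap('scene','s4')
crop('s4',300,100,460,240,5,'s4c')
```

```text
t 4.9 tcp [0.5151 0.1758 0.1634] yaw -101.13 q [ 0.28  0.07  1.96 -0.    1.11  2.05] F [ 0.61 -0.74 -1.49] w 0.136
shift(tool now) [ 0.2927 -0.0007 -0.0007] turn [-0.0005  0.0002  0.0278] shift(after turn) [ 0.2926 -0.0088 -0.0006]
[-0.03180724  0.00971067 -0.00447629]
```

View pics/w4.png

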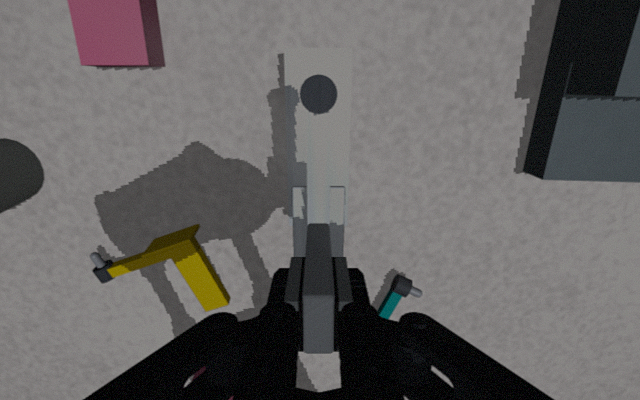

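View pics/s4c.png

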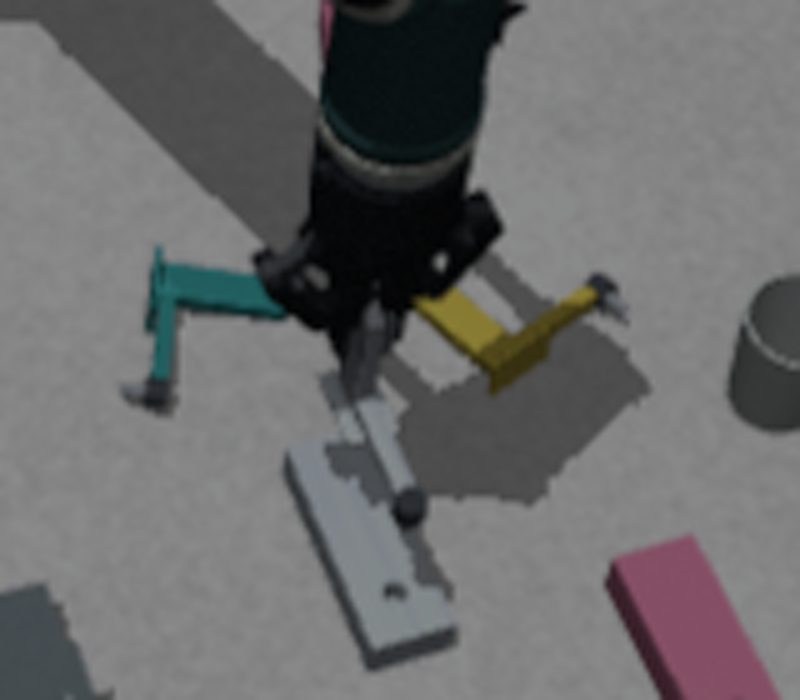

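Emit:
arm_command --rows '[{"xyz": [0,0,0],"delta_rot": [0,0,0.028],"gripper": 0.008},{"xyz": [0.0366,0.0027,0],"delta_rot": [0,0,0],"gripper": 0.008},{"xyz": [0.0366,0.0027,0],"delta_rot": [0,0,0],"gripper": 0.008},{"xyz": [0.0366,0.0027,0],"delta_rot": [0,0,0],"gripper": 0.008},{"xyz": [0.0366,0.0027,0],"delta_rot": [0,0,0],"gripper": 0.008},{"xyz": [0.0366,0.0027,0],"delta_rot": [0,0,0],"gripper": 0.008},{"xyz": [0.0366,0.0027,0],"delta_rot": [0,0,0],"gripper": 0.008},{"xyz": [0.0366,0.0027,0],"delta_rot": [0,0,0],"gripper": 0.008},{"xyz": [0.0366,0.0027,0],"delta_rot": [0,0,0],"gripper": 0.008},{"xyz": [0,0,0],"delta_rot": [0,0,0],"gripper": 0.008},{"xyz": [0,0,0],"delta_rot": [0,0,0],"gripper": 0.008}]'

```text
time: 6.1
tool_pos: [0.4287, -0.1054, 0.1624]
tcp_rot: [1.957, -2.457, -0.003]
wrist_force: [0.8, -0.6, -1.1]
width: 0.132
```

Run:
```python
from h import *
np.set_printoptions(suppress=True,precision=4)
a=np.radians(-12.72); X=np.array([np.cos(a),np.sin(a)])
plan(list(np.array([.5763,-.138])-X*.15)+[.164],77.28)
c=snap('wrist','w5'); W=cloud(c); z=W[...,2]; v,u=np.mgrid[0:400,0:640]
def obb(m,n):
    r=cv2.minAreaRect(W[m][:,:2].astype(np.float32)); print(n,m.sum(),np.round(r[0],4),np.round(r[1],4),round(r[2],2),'zmed',np.median(z[m]).round(4))
obb((z>.126)&(z<.135)&(abs(u-319)<25)&(abs(v-94)<25),'sleeve')
obb(abs(z-.078)<.004,'roof'); obb((abs(z-.03)<.004)&(v<200),'ledge')
c=snap('top','t5'); W=cloud(c); z=W[...,2]
b=(u>300)&(u<420)&(v>140)&(v<235)
obb(b&(abs(z-.078)<.005),'roof'); obb(b&(abs(z-.03)<.006),'ledge')
```

```text
t 6.1 tcp [ 0.4287 -0.1054  0.1624] yaw -102.92 q [-0.3  -0.13  2.16  0.    1.12  1.5 ] F [ 0.8  -0.6  -1.05] w 0.132
shift(tool now) [-0.0007 -0.0011 -0.0016] turn [ 0.0016  0.0006 -0.0036] shift(after turn) [-0.0007 -0.0011 -0.0016]
sleeve 1305 [ 0.5043 -0.1235] [0.0178 0.02  ] 76.34 zmed 0.1291
roof 18041 [ 0.5425 -0.1318] [0.2216 0.0255] 77.25 zmed 0.0771
ledge 25661 [ 0.5061 -0.0416] [0.3882 0.0922] 83.99 zmed 0.0292
roof 1605 [ 0.5753 -0.1368] [0.2206 0.0939] 77.59 zmed 0.0773
ledge 536 [ 0.517  -0.0457] [0.0696 0.0748] 79.37 zmed 0.029
```

View pics/w5.png

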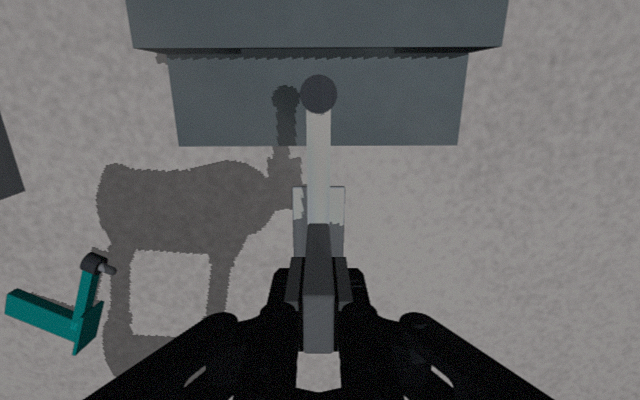

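View pics/t5.png

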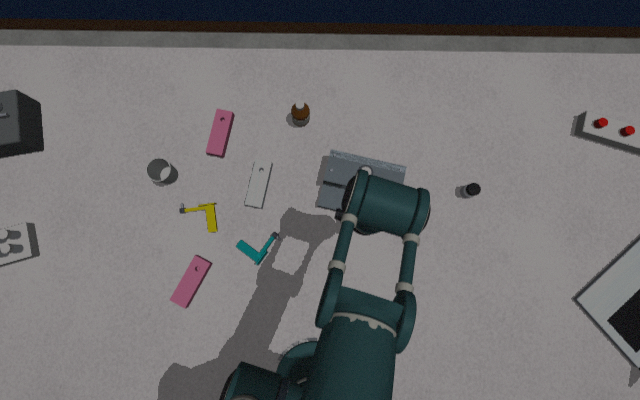

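Run:
```python
from h import *
np.set_printoptions(suppress=True,precision=4)
c=load('w5'); W=cloud(c); z=W[...,2]; v,u=np.mgrid[0:400,0:640]
im=c['pixels'].astype(int)
# sub pixel-ish edges through depth, using plane heights for back-projection
def line(p):
    l=cv2.fitLine(np.array(p,np.float32),cv2.DIST_HUBER,0,1e-3,1e-3).ravel(); return l,np.degrees(np.arctan2(l[1],l[0]))
L=abs(z-.03)<.004; Rf=abs(z-.078)<.004
fr=[world(c,k,np.where(L[:200,k])[0].max()+.5,.03)[:2] for k in list(range(190,280))+list(range(350,450))]
rf=[world(c,k,np.where(Rf[:,k])[0].max()+.5,.078)[:2] for k in range(150,490)]
sl=[world(c,np.where(L[k,120:300])[0].min()+120-.5,k,.03)[:2] for k in range(80,140)]
sr=[world(c,np.where(L[k,350:560])[0].max()+350+.5,k,.03)[:2] for k in range(80,140)]
for n,p in dict(front=fr,roof=rf,left=sl,right=sr).items(): print(n,*line(p))
a=np.radians(-12.72);X=np.array([np.cos(a),np.sin(a)]);Y=np.array([-X[1],X[0]])
x0=np.median(np.array(fr)@X)+.115; x1=np.median(np.array(rf)@X)+.048
yl=np.median(np.array(sl)@Y);yr=np.median(np.array(sr)@Y); print('dock x0',x0,x1,'y',yl,yr,(yl+yr)/2,yl-yr)
m=(z>.124)&(z<.135)&(abs(u-319)<25)&(v<115)&(v>60)
cn,_=cv2.findContours(((im.sum(2)<170)&(abs(u-319)<25)&(v>65)&(v<120)).astype(np.uint8),0,1)
k=max(cn,key=cv2.contourArea); (cu,cv_),rr=cv2.minEnclosingCircle(k); print('sleeve px',cu,cv_,rr)
q=np.where(m&(np.hypot(u-cu,v-cv_)<rr)); zz=np.median(z[q]); S=world(c,cu,cv_,zz)
print('sleeve',S,'dock frame',S[:2]@X-x0,S[:2]@X-x1,S[:2]@Y-(yl+yr)/2)
s=bot.read_state(); D=S[:2]-s['tool_pos'][:2]; print('rel tcp',D@X,D@Y, 'tcp dock', s['tool_pos'][:2]@X-x0,s['tool_pos'][:2]@Y-(yl+yr)/2)
crop('w5',270,50,370,140,6,'w5c')
```

```text
front [ 0.2238  0.9746  0.4568 -0.1509] 77.068596
roof [ 0.2197  0.9756  0.5305 -0.1259] 77.30815
left [ 0.975  -0.2221  0.5163 -0.0134] -12.83316
right [ 0.9758 -0.2186  0.4678 -0.2273] -12.623926
dock x0 0.5937087322925816 0.5932587617270657 y 0.10058587354905155 -0.11874582876527132 -0.009079977608109885 0.21933170231432286
sleeve px 314.2037048339844 95.20370483398438 22.03058433532715
sleeve [ 0.5056 -0.1217  0.1291] dock frame -0.0737682896179307 -0.07331831905241482 0.001707353960917867
rel tcp 0.07817919704233482 -0.0001282329278400442 tcp dock -0.15194748666026542 0.0018355868887579077
```

View pics/w5c.png

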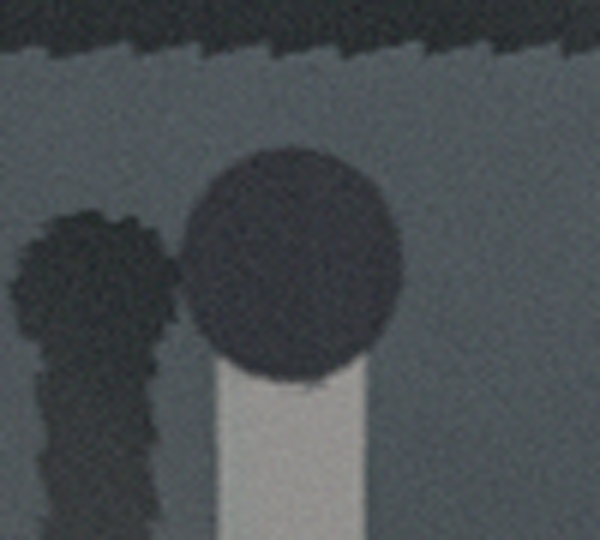

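Emit:
arm_command --rows '[{"xyz": [-0.015,0,0],"delta_rot": [0,0,-0.0036],"gripper": 0.008},{"xyz": [-0.015,0,0.02],"delta_rot": [0,0,0],"gripper": 0.008},{"xyz": [0,0,0.03],"delta_rot": [0,0,0],"gripper": 0.008},{"xyz": [0,0,0.018],"delta_rot": [0,0,0],"gripper": 0.008},{"xyz": [0,0,0],"delta_rot": [0,0,0],"gripper": 0.008},{"xyz": [0,0,0],"delta_rot": [0,0,0],"gripper": 0.008}]'

```text
time: 6.8
tool_pos: [0.4361, -0.0748, 0.0952]
tcp_rot: [1.968, -2.449, -0.001]
wrist_force: [0.9, 0.8, -0.8]
width: 0.133
```

Run:
```python
from h import *
a=np.radians(-12.72);X=np.array([np.cos(a),np.sin(a)]);Y=np.array([-X[1],X[0]])
plan([.43,-.105,.094],77.28)
s=bot.read_state(); p=s['tool_pos'][:2]; print('tcp dock',p@X-.5935,p@Y+.0091)
snap('wrist','w6'); snap('scene','s6'); crop('s6',200,130,360,290,4,'s6c')
```

```text
t 6.8 tcp [ 0.4361 -0.0748  0.0952] yaw -102.43 q [-0.23 -0.05  2.22  0.    0.97  1.56] F [ 0.92  0.77 -0.84] w 0.133
shift(tool now) [ 0.0308 -0.0005  0.0012] turn [0.001  0.0002 0.005 ] shift(after turn) [ 0.0308 -0.0007  0.0012]
tcp dock -0.15163167205292166 0.03220244499062026
```

View pics/w6.png

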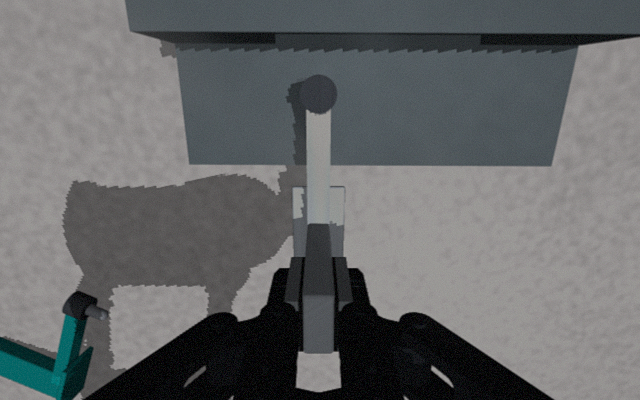

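View pics/s6c.png

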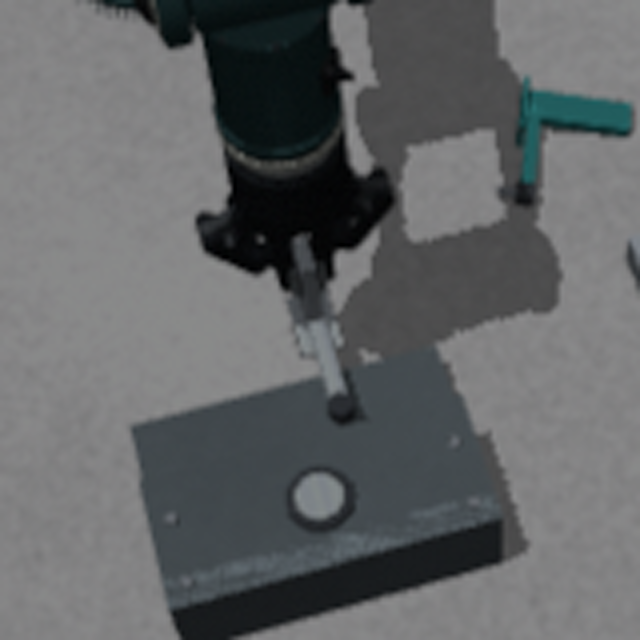

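Emit:
arm_command --rows '[{"xyz": [0,-0.01,0],"delta_rot": [0,0,0.005],"gripper": 0.008},{"xyz": [0,-0.02,0],"delta_rot": [0,0,0],"gripper": 0.008},{"xyz": [0,-0.02,0],"delta_rot": [0,0,0],"gripper": 0.008},{"xyz": [0,-0.015,0],"delta_rot": [0,0,0],"gripper": 0.008},{"xyz": [0,-0.008,0],"delta_rot": [0,0,0],"gripper": 0.008},{"xyz": [0,0,0],"delta_rot": [0,0,0],"gripper": 0.008},{"xyz": [0,0,0],"delta_rot": [0,0,0],"gripper": 0.008}]'

```text
time: 7.6
tool_pos: [0.507, -0.0919, 0.0953]
tcp_rot: [1.959, -2.455, -0.001]
wrist_force: [-0.3, -0.5, -1.1]
width: 0.131
```

```bash
cat >> h.py <<'E'
def dock():
    a=np.radians(-12.72);X=np.array([np.cos(a),np.sin(a)]);Y=np.array([-X[1],X[0]])
    s=bot.read_state(); p=s['tool_pos'][:2]; f=s['wrist_force']; print('t',round(s['time'],2),'tcp dock x,y',(p@X-.5935).round(4),(p@Y+.0091).round(4),'z',s['tool_pos'][2].round(4),'F dock',(f[:2]@X).round(2),(f[:2]@Y).round(2),f[2].round(2),'T',s['torque'].round(3))
E
python3 - <<'E'
from h import *
plan([.43,-.105,.094],77.28); dock()
snap('wrist','w7')
E
```

```text
t 7.6 tcp [ 0.507  -0.0919  0.0953] yaw -102.82 q [-0.23  0.09  2.07  0.    0.98  1.57] F [-0.29 -0.47 -1.06] w 0.131
shift(tool now) [0.0299 0.0722 0.0014] turn [ 0.0005  0.0001 -0.0018] shift(after turn) [0.0298 0.0722 0.0013]
t 7.6 tcp dock x,y -0.0787 0.0311 z 0.0953 F dock -0.18 -0.53 -1.06 T [0.016 0.068 0.006]
```

View pics/w7.png

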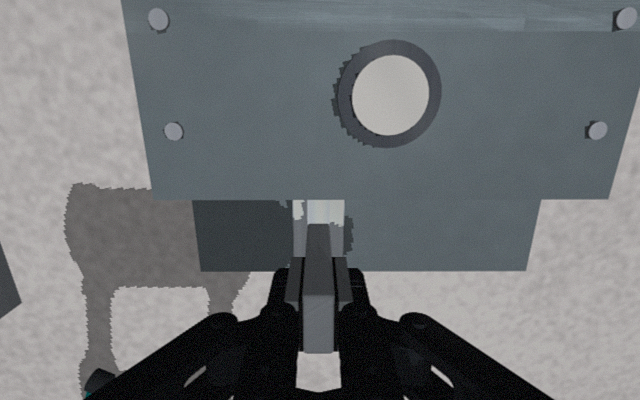

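Emit:
arm_command --rows '[{"xyz": [0,0,0.003],"delta_rot": [0,0,-0.002],"gripper": 0.008},{"xyz": [0,0,0.003],"delta_rot": [0,0,0],"gripper": 0.008},{"xyz": [0,0,0.002],"delta_rot": [0,0,0],"gripper": 0.008},{"xyz": [0,0,0.002],"delta_rot": [0,0,0],"gripper": 0.008},{"xyz": [0,0,0],"delta_rot": [0,0,0],"gripper": 0.008},{"xyz": [0,0,0],"delta_rot": [0,0,0],"gripper": 0.008},{"xyz": [0,0,0],"delta_rot": [0,0,0],"gripper": 0.008}]'

```text
time: 8.35
tool_pos: [0.5072, -0.0919, 0.0854]
tcp_rot: [1.962, -2.453, -0.0]
wrist_force: [-1.7, 0.1, 1.5]
width: 0.136
```

Run:
```python
from h import *
dock()
for i in range(4): read_camera('wrist'); dock()
```

```text
t 8.35 tcp dock x,y -0.0785 0.0311 z 0.0854 F dock -1.71 -0.29 1.45 T [0.019 0.204 0.016]
t 8.4 tcp dock x,y -0.0784 0.0311 z 0.0854 F dock -1.3 0.34 2.48 T [ 0.007  0.182 -0.007]
t 8.45 tcp dock x,y -0.0784 0.0312 z 0.0854 F dock -1.7 -0.4 1.85 T [ 0.01   0.17  -0.021]
t 8.5 tcp dock x,y -0.0784 0.0311 z 0.0854 F dock -0.74 -0.09 1.25 T [ 0.039  0.18  -0.007]
t 8.55 tcp dock x,y -0.0784 0.0311 z 0.0854 F dock -1.56 -0.41 0.41 T [0.041 0.182 0.013]
```

```bash
cat > f.py <<'E'
from h import *
a=np.radians(-12.72);X=np.array([np.cos(a),np.sin(a)]);Y=np.array([-X[1],X[0]])
r=[]
for i in range(5):
    s=bot.read_state(); f=s['wrist_force'];t=s['torque']; r.append([f[:2]@X,f[:2]@Y,f[2],t[:2]@X,t[:2]@Y,t[2]])
    if i<4: read_camera('wrist')
p=s['tool_pos']; print('t',round(s['time'],2),'tcp dock',(p[:2]@X-.5935).round(4),(p[:2]@Y+.0091).round(4),p[2].round(4),'F',np.mean(r,0)[:3].round(2),'T',np.mean(r,0)[3:].round(3))
E
python3 f.py
```

```text
t 8.75 tcp dock -0.0785 0.0311 0.0853 F [-1.61 -0.06  0.86] T [-0.006  0.145  0.005]
```

Emit:
arm_command --rows '[{"xyz": [0.0015,0,0],"delta_rot": [0,0,0],"gripper": 0.008},{"xyz": [0.0015,0,0],"delta_rot": [0,0,0],"gripper": 0.008},{"xyz": [0,0,0],"delta_rot": [0,0,0],"gripper": 0.008}]'

```text
time: 9.05
tool_pos: [0.5064, -0.0956, 0.0851]
tcp_rot: [1.961, -2.453, 0.001]
wrist_force: [-1.4, -3.8, -1.6]
width: 0.131
```

```bash
python3 f.py
```

```text
t 9.25 tcp dock -0.0786 0.0275 0.085 F [ 0.47 -3.73 -1.66] T [-0.804 -0.023 -0.265]
```

Emit:
arm_command --rows '[{"xyz": [0,0,0],"delta_rot": [0,0,0],"gripper": 0.008}]'

```text
time: 9.35
tool_pos: [0.5063, -0.0953, 0.085]
tcp_rot: [1.961, -2.453, 0.0]
wrist_force: [-0.7, -4.4, -2.1]
width: 0.135
```

```bash
python3 f.py
python3 - <<'E'
from h import *
snap('wrist','w8'); snap('scene','s8'); crop('s8',200,130,360,290,4,'s8c'); plan([.43,-.105,.094],77.28)
E
```

```text
t 9.55 tcp dock -0.0786 0.0277 0.0851 F [ 0.14 -4.71 -2.72] T [-1.152 -0.    -0.396]
t 9.65 tcp [ 0.5064 -0.0952  0.0851] yaw -102.7 q [-0.23  0.1   2.08 -0.    0.96  1.56] F [-0.63 -5.08 -3.15] w 0.133
shift(tool now) [ 0.0264  0.0723 -0.0089] turn [ 0.0003 -0.0007  0.0004] shift(after turn) [ 0.0264  0.0723 -0.0089]
```

View pics/w8.png

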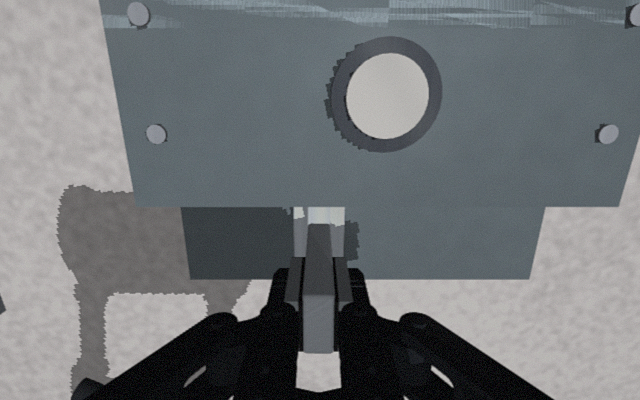

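View pics/s8c.png

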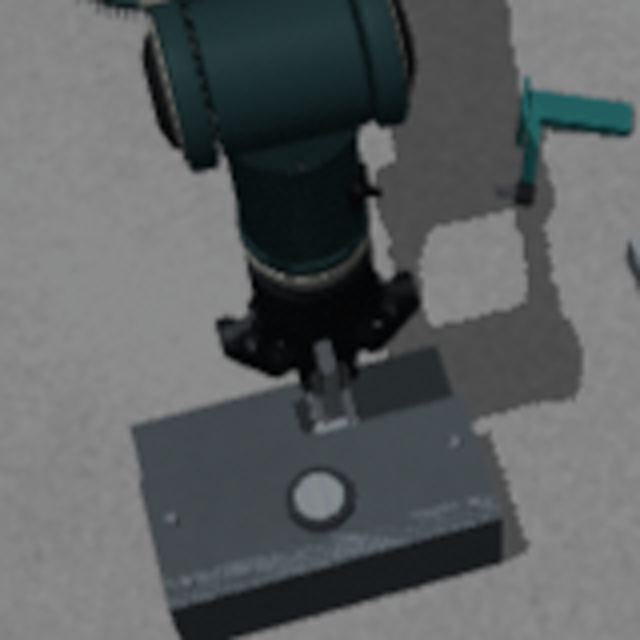

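Emit:
arm_command --rows '[{"xyz": [0.0005,0,0],"delta_rot": [0,0,0],"gripper": 0.008},{"xyz": [0,0,0],"delta_rot": [0,0,0],"gripper": 0.008}]'

```text
time: 9.85
tool_pos: [0.5063, -0.0954, 0.0851]
tcp_rot: [1.962, -2.453, -0.0]
wrist_force: [0.6, -4.2, -2.7]
width: 0.138
```

```bash
python3 f.py
```

```text
t 10.05 tcp dock -0.0786 0.0276 0.0852 F [ 0.77 -4.4  -3.12] T [-1.044 -0.003 -0.379]
```

Emit:
arm_command --rows '[{"xyz": [0.001,0,0],"delta_rot": [0,0,0],"gripper": 0.008},{"xyz": [0,0,0],"delta_rot": [0,0,0],"gripper": 0.008}]'

```text
time: 10.25
tool_pos: [0.5062, -0.0959, 0.0853]
tcp_rot: [-1.962, 2.453, 0.001]
wrist_force: [-0.2, -1.6, -2.3]
width: 0.133
```

```bash
python3 f.py
```

```text
t 10.45 tcp dock -0.0786 0.027 0.0853 F [-0.12 -1.65 -2.2 ] T [-0.476  0.096 -0.14 ]
```

Emit:
arm_command --rows '[{"xyz": [0.001,0,0],"delta_rot": [0,0,0],"gripper": 0.008},{"xyz": [0,0,0],"delta_rot": [0,0,0],"gripper": 0.008}]'

```text
time: 10.65
tool_pos: [0.5064, -0.0969, 0.0856]
tcp_rot: [-1.962, 2.452, -0.0]
wrist_force: [-0.1, 0.5, -0.8]
width: 0.134
```

```bash
python3 f.py
```

```text
t 10.85 tcp dock -0.0783 0.0259 0.0855 F [-0.21  0.11 -1.31] T [-0.003 -0.001  0.015]
```

Emit:
arm_command --rows '[{"xyz": [0.001,0,0],"delta_rot": [0,0,0],"gripper": 0.008},{"xyz": [0.001,0,0],"delta_rot": [0,0,0],"gripper": 0.008},{"xyz": [0,0,0],"delta_rot": [0,0,0],"gripper": 0.008}]'

```text
time: 11.15
tool_pos: [0.5056, -0.0993, 0.0853]
tcp_rot: [-1.962, 2.454, -0.0]
wrist_force: [0.2, 0.2, -1.2]
width: 0.134
```

```bash
python3 f.py
```

```text
t 11.35 tcp dock -0.0785 0.0236 0.0853 F [-0.26 -0.21 -1.67] T [ 0.016  0.033 -0.021]
```

Emit:
arm_command --rows '[{"xyz": [0.001,0,0],"delta_rot": [0,0,0],"gripper": 0.008},{"xyz": [0.001,0,0],"delta_rot": [0,0,0],"gripper": 0.008},{"xyz": [0,0,0],"delta_rot": [0,0,0],"gripper": 0.008}]'

```text
time: 11.65
tool_pos: [0.5051, -0.1013, 0.0853]
tcp_rot: [1.962, -2.454, 0.0]
wrist_force: [-0.7, 0.0, -1.2]
width: 0.131
```

```bash
python3 f.py
```

```text
t 11.85 tcp dock -0.0785 0.0216 0.0853 F [ 0.3   0.32 -1.1 ] T [-0.011  0.014 -0.014]
```

Emit:
arm_command --rows '[{"xyz": [0.001,0,0],"delta_rot": [0,0,0],"gripper": 0.008},{"xyz": [0,0,0],"delta_rot": [0,0,0],"gripper": 0.008}]'

```text
time: 12.05
tool_pos: [0.505, -0.1019, 0.0853]
tcp_rot: [-1.962, 2.453, 0.001]
wrist_force: [0.3, 0.3, -1.2]
width: 0.131
```

```bash
python3 f.py
```

```text
t 12.25 tcp dock -0.0785 0.0209 0.0853 F [-0.2   1.1  -1.52] T [0.366 0.013 0.11 ]
```

Emit:
arm_command --rows '[{"xyz": [-0.0015,0,0],"delta_rot": [0,0,0],"gripper": 0.008},{"xyz": [-0.0015,0,0],"delta_rot": [0,0,0],"gripper": 0.008},{"xyz": [0,0,0.001],"delta_rot": [0,0,0],"gripper": 0.008},{"xyz": [0,0,0.001],"delta_rot": [0,0,0],"gripper": 0.008},{"xyz": [0,0,0.001],"delta_rot": [0,0,0],"gripper": 0.008},{"xyz": [0,0,0.001],"delta_rot": [0,0,0],"gripper": 0.008},{"xyz": [0,0,0],"delta_rot": [0,0,0],"gripper": 0.008}]'

```text
time: 12.95
tool_pos: [0.5054, -0.0992, 0.081]
tcp_rot: [1.962, -2.453, -0.001]
wrist_force: [-0.3, 0.4, -1.2]
width: 0.131
```

```bash
python3 f.py
```

```text
t 13.15 tcp dock -0.0784 0.0236 0.0813 F [ 0.25 -0.13 -1.28] T [ 0.005 -0.     0.004]
```

Emit:
arm_command --rows '[{"xyz": [0,0,0.0008],"delta_rot": [0,0,0],"gripper": 0.008},{"xyz": [0,0,0.0007],"delta_rot": [0,0,0],"gripper": 0.008},{"xyz": [0,0,0],"delta_rot": [0,0,0],"gripper": 0.008}]'

```text
time: 13.45
tool_pos: [0.5055, -0.0992, 0.0796]
tcp_rot: [1.962, -2.453, -0.0]
wrist_force: [-0.5, -0.1, -1.7]
width: 0.133
```

```bash
python3 f.py
```

```text
t 13.65 tcp dock -0.0784 0.0237 0.0798 F [-0.27 -0.05 -1.39] T [ 0.004  0.024 -0.004]
```

Emit:
arm_command --rows '[{"xyz": [0,0,0.0005],"delta_rot": [0,0,0],"gripper": 0.008},{"xyz": [0,0,0.0003],"delta_rot": [0,0,0],"gripper": 0.008},{"xyz": [0,0,0],"delta_rot": [0,0,0],"gripper": 0.008}]'

```text
time: 13.95
tool_pos: [0.5057, -0.0992, 0.0792]
tcp_rot: [-1.962, 2.453, -0.0]
wrist_force: [-1.0, 1.6, 0.5]
width: 0.131
```

```bash
python3 f.py
```

```text
t 14.15 tcp dock -0.0784 0.0237 0.0792 F [-0.65  0.69  1.46] T [ 0.036  0.139 -0.019]
```

Emit:
arm_command --rows '[{"xyz": [0,0,0],"delta_rot": [0,0,0],"gripper": 0.02},{"xyz": [0,0,0],"delta_rot": [0,0,0],"gripper": 0.04},{"xyz": [0,0,0],"delta_rot": [0,0,0],"gripper": 0.06},{"xyz": [0,0,0],"delta_rot": [0,0,0],"gripper": 0.06},{"xyz": [0,0,0],"delta_rot": [0,0,0],"gripper": 0.06}]'

```text
time: 14.65
tool_pos: [0.5056, -0.0992, 0.079]
tcp_rot: [-1.962, 2.453, -0.0]
wrist_force: [-0.3, 0.1, -0.1]
width: 0.703
```

```bash
python3 f.py; python3 -c "
from h import *
snap('wrist','w9')"
```

```text
t 14.85 tcp dock -0.0784 0.0236 0.079 F [ 0.18 -0.02  0.1 ] T [-0.008  0.     0.002]
```

View pics/w9.png

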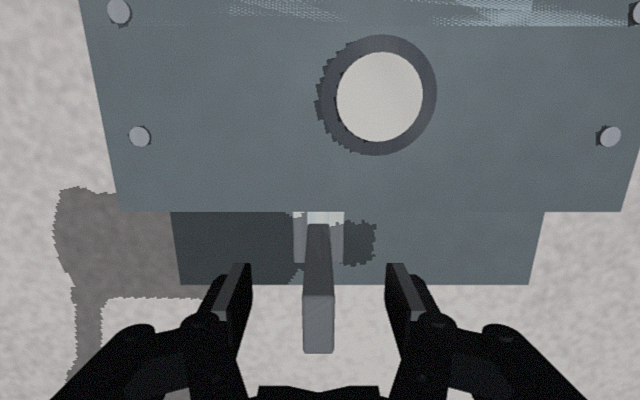

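Released, with the handle (319,290) standing clear between the jaws (edges near columns 250 and 385). Retreat straight up and check.

Emit:
arm_command --rows '[{"xyz": [0,0,-0.01],"delta_rot": [0,0,0],"gripper": 0.06},{"xyz": [0,0,-0.03],"delta_rot": [0,0,0],"gripper": 0.06},{"xyz": [0,0,-0.04],"delta_rot": [0,0,0],"gripper": 0.06},{"xyz": [0,0.03,-0.04],"delta_rot": [0,0,0],"gripper": 0.06},{"xyz": [0,0.03,-0.03],"delta_rot": [0,0,0],"gripper": 0.06},{"xyz": [0,0,0],"delta_rot": [0,0,0],"gripper": 0.06},{"xyz": [0,0,0],"delta_rot": [0,0,0],"gripper": 0.06}]'

```text
time: 15.6
tool_pos: [0.4477, -0.0862, 0.2306]
tcp_rot: [-1.961, 2.451, -0.005]
wrist_force: [0.5, 0.6, -0.7]
width: 0.705
```

Run:
```python
from h import *
c=snap('wrist','w10'); snap('scene','s10'); crop('s10',200,130,360,290,4,'s10c')
W=cloud(c); z=W[...,2]
a=np.radians(-12.72);X=np.array([np.cos(a),np.sin(a)]);Y=np.array([-X[1],X[0]])
dx=W[...,0]*X[0]+W[...,1]*X[1]-.5935; dy=W[...,0]*Y[0]+W[...,1]*Y[1]+.0091
m=(abs(dx+.08)<.03)&(abs(dy-.022)<.03)
def st(k,n):
    r=cv2.minAreaRect(np.stack([dx[k],dy[k]],-1).astype(np.float32)); print(n,k.sum(),np.round(r[0],4),np.round(r[1],4),round(r[2],1),'z',np.median(z[k]).round(4))
st(m&(z>.105)&(z<.125),'handle top'); st(m&(z>.0315)&(z<.038),'foot top'); st((abs(dx+.08)<.035)&(abs(dy+.03)<.03)&(abs(z-.03)<.004),'ledge')
k=m&(z>.110)&(z<.125); A=np.c_[dx[k],dy[k],np.ones(k.sum())]; print('top plane slope',np.linalg.lstsq(A,z[k],rcond=None)[0].round(3))
print(bot.read_state()['wrist_force'].round(2))
```

```text
handle top 586 [-0.0795  0.0228] [0.0259 0.0111] 0.3 z 0.1141
foot top 878 [-0.0737  0.0206] [0.0474 0.049 ] 0.2 z 0.0331
ledge 4559 [-0.081 -0.03 ] [0.0599 0.0672] 90.0 z 0.0292
top plane slope [ 0.003 -0.012  0.115]
[ 0.51 -0.14 -0.29]
```

View pics/w10.png

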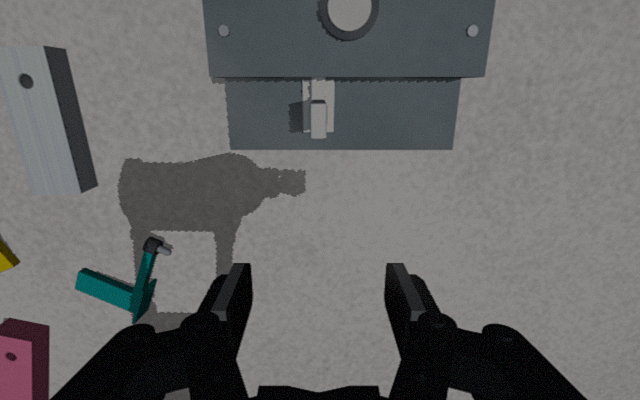

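View pics/s10.png

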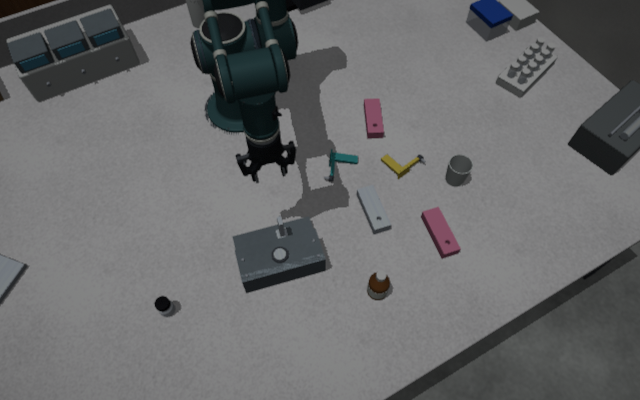

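```bash
python3 -c "
from h import *
print(bot.finish_job())"
```

```text
the job is handed in; nothing more can be done
None
```

The lock pin is home in the lock hole, foot on the ledge and released. I handed the job in at about 15.7 s of the 69 s.

**What I did:** I lifted the grey pin out of its parking block and reached its nose in under the hood. Pressing lightly on the plate (about 2–3 N), I slid it until the upward spring force vanished. Moving the pin sideways in the hole, I found about 5 mm of free travel between the walls. I centred it, lowered it until the foot touched (about 2.7 N), opened the gripper and backed away.

**Last checks:**
- **Position:** The handle stands at about x = -79.5 mm, y = +23 mm in the housing's frame, against -80 mm wanted in x. The nose itself is out of sight, so its place rests on this and on the force readings.
- **Height and tilt:** The handle top reads z = 114.1 mm, matching the 113.9 mm it read while standing in the block. The foot's top is about 4 mm above the ledge, which is its own thickness, and the handle top is level to about 0.012 rad.
- **Robot and bystanders:** The wrist force is back to noise. The bottle, beaker and vial look unmoved.

**Oddities:**
- As the nose dropped in, its side wall pushed it sideways with up to about 5 N. That vanished after shifting about 2 mm further in.
- The two cameras disagreed by 2–3 mm, mostly in y, so I relied on the wrist camera and on touch.

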